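# Clear the hob onto the chopping board

## Task

Clear the hob and the spot left of it for cooking by setting things out on the wooden chopping board: lay the plastic tub from beside the hob flat in the middle of the board, its long side parallel to the board's short edges, and stand the food tin centred on top of it. On the board's lengthwise centre line, stand the salt shaker from the front of the hob upright in the gap between the tub and the little tomato, and the painted jar upright in the gap between the tub and the garlic. Leave the tomato and garlic on the board and the lemon behind the tub's first place where they are.

Things in the scene. Friction and masses are not known exactly. Their poses are not given: they have to be found in the camera images.
- tub: Flat closed plastic food tub, white with a teal top, 63 x 105 x 26 mm (x, y, z; long side along its y; sides taper slightly, graspable across the 63 mm), starts on the worktop between board and hob. Origin: centre of its underside; z up.
- tin: Round food tin with a gold rim and a red, white and green label, 57 mm diameter, 72 mm high, starts on the hob, a flat black glass plate whose top is 6 mm above the worktop. Origin: centre of its underside; z up.
- salt: Round clear salt shaker with grey top, 44 mm diameter at the body (34 mm above 74 mm), 90 mm high, stands with a slight lean (0.04 rad), starts at the front of the hob (a similar one far back by the wall is not meant), a flat black glass plate whose top is 6 mm above the worktop. Origin: centre of its underside; z up.
- jar: Small round pale-green painted jar with a fixed yellow-knobbed lid, 47 mm diameter, 82 mm high (full width in the lower half), starts on the hob, a flat black glass plate whose top is 6 mm above the worktop. Origin: centre of its underside; z up.
- board: Pale wooden chopping board lying on the worktop beside the hob, 190 x 300 x 16 mm (x, y, z; long side along its y); it does not move. Its top is 16 mm above the worktop (z = 0). Origin: centre of its underside; z up. Wall cupboards and a cooker hood overhang the back of the worktop: carry things low (about 0.2 m) and swing round near the robot.
- tomato: Little round red tomato, 34 mm across, 29 mm high, standing on the board's lengthwise centre line near one end (about 122 mm from the middle), which end varies. Loose; leave it there. Origin: centre of its underside; z up.
- garlic: Bulb of garlic, 56 mm across, 56 mm high, standing on the board's lengthwise centre line near the other end (about 122 mm from the middle). Loose; leave it there. Origin: centre of its underside; z up.
- lemon: Yellow lemon, 71 x 53 x 51 mm, on the worktop farther back, behind the tub. Loose; leave it there. Origin: centre of its underside; z up.

How it is judged:
By the outcome, as a careful person would: the job done as asked, in the order asked, and still so for the second after the job is handed in, with the robot touching nothing.
It also fails if it takes over 125 s, if anything falls off the work surface, if the arm or the gripper's body presses on something with over 40 N, if the wrist force passes 120 N, or if a joint passes its speed limit or range.

## Robot

A 6-joint arm with a two-finger parallel gripper is mounted at the origin on a cart in front of the work surface, level with it; the furniture and walls round the work are solid. World frame = base frame: x ahead of the robot, y to its left, z up, the work surface at z = 0. Lengths are in m, angles in rad, forces in N, time in s.
With the tool pointing down it reaches from about 0.3 to 0.775 m from the base axis. Payload 14.6 kg.
Tool frame: the origin (TCP) lies at the very end of the fingers, on their centre line; the grasp point (between the pads) lies 19 mm behind it; z points along the fingers, y is the line along which they close (so a half turn about z gives the same grasp; the last joint's range is limited). The gripper opens to 94 mm and grips with 3 to 60 N. Pads are 16 mm wide; open, the fingers measure 119 mm over their backs; the gripper's body (75 mm by 177 mm) begins 78 mm behind the grasp point.
Start: joints at [1.27, 0.3, 1.521, -0, 1.321, -0.067], TCP at [0.127, 0.535, 0.205] pointing down, gripper open.
Joint ranges: [-3.03, 3.03], [-0.79, 2.21], [0.23, 2.52], [-1.04, 4.18], [0, 3.07], [-2.55, 2.55]. Speed limits (rad/s): [2.22, 2.22, 2.57, 3.14, 3.14, 3.14].

## Interface

Orientations are given as [roll, pitch, yaw] about the fixed x, y, z axes, in that order (R = Rz(yaw) Ry(pitch) Rx(roll)).
In Python, from station import status, vision, order, silhouettes gives the robot as it stands. The module is installed in compiled form; this text tells all that it offers.
- The arm moves only by the shell command python3 -m pendant 'ROWS' [FORCE]. ROWS is JSON, one flat list of numbers, 7 for each row, row after row: the shift along the tool's x, y, z in units of 500 mm (1.0 is 500 mm), then the turn, a rotation vector about the tool's x, y, z in units of 90 degrees (1.0 is 90 degrees), then the opening, from -1 (shut) to 1 (fully open). A call has 1 to 12 rows; each row is the pose to reach, as a shift and turn from the pose commanded when the call began, along the tool's axes at that moment; what a row does not reach only later rows make up. A row lasts 1/10 s, in which the tool goes at most 50 mm and 8.59 degrees, less where a joint would pass 70% of its speed; a pose out of reach is approached as far as the arm can. A call with a number of a shift or a turn outside -1 to 1 is refused whole. A call with a gripper value outside its range is refused whole. The fingers move at their own pace and stop on an object; FORCE is the grip in N (left out, the last holds). Time passes only in rows, so rows that repeat a pose let the fingers close. It gives the time, the measured TCP pose, the force, the opening and the grip force at its end, in the units of the state.
- status.get_obs(): the state, without advancing time (a new reading comes with each control period).
- vision.camera(name): name is "scene" or "top" or "wrist"; returns a dict with "pixels" (400x640x3 uint8, red, green, blue), "K" (3x3 intrinsics, pixels), "R" (3x3) and "t" (3): a world point X has camera coordinates R X + t. Camera axes: x right, y down, z forward; pixel columns grow to the right and rows downward; lengths in m; the calibration is good to about 2 mm. A picture is of the moment at which its call begins. There is no depth.
- order.hand_in(): hands the job in; it is judged then, once.
Trained networks look in a picture, given as the dict that the camera call returned (one of the last four; its "shot" number tells which), for a name from the list of things; names that differ only in an ending like _2 or _b are one class to them, and where a whole thing is asked for, a point or a joint stands for the part that bears it (a point fixed in the world has none). Each returns a list of dicts, best first, with "score" (0 to 1); they miss things now and then, are a little off and sometimes report something else, mostly with a low value. They report only what shows in the picture. A call takes as long as a camera call.
- silhouettes(target, picture): "region" (400x640 bool, what is visible of it) and "extent" ([left, top, right, bottom] in pixels, round what is visible of it).
The state is a dict: "time_s": time; "qpos": joint angles; "joint_vel": joint speeds; "tau": joint torques, N m; "ee_pos": TCP position; "eef_rot": TCP orientation; "force": force on the tool from outside, world axes, zero at the start; "moment": the same for the moment, N m; "grip_width": finger opening in m; "grip_force": force on a finger pad.
Only numpy, scipy, OpenCV 4.12 (cv2) and the standard library are available. Lean on these libraries where they do the work, as an engineer would, in place of code of your own. Each camera call takes 0.05 s, during which the arm holds its last target. There are 200 camera calls.

## Working session

There is one attempt and no reset: what is moved stays moved. The work goes in short steps, Python scripts to look and compute and a shell command to move; the robot and the scene stay as the last step left them, time stands still between calls to the robot, and variables do not carry over. Pictures are saved under pics/ and viewed, at most 14 in all, crops included, and the job is handed in when it is done.

```bash
mkdir -p pics
python3 - <<'E'
from station import status, vision, order, silhouettes
import cv2,numpy as np
o=status.get_obs();print({k:np.round(v,3).tolist() for k,v in o.items()})
for n in ["scene","top"]:
    p=vision.camera(n);cv2.imwrite(f"pics/{n}0.png",p["pixels"][:,:,::-1].copy())
    print(n,np.round(p["K"],1).tolist(),np.round(p["R"],3).tolist(),np.round(p["t"],3).tolist())
    for t in "tub tin salt jar board tomato garlic lemon".split():
        print(t,[(round(float(r["score"]),2),[int(x) for x in r["extent"]]) for r in silhouettes(t,p)][:3])
E
```

```text
{'time_s': 0.0, 'qpos': [1.27, 0.301, 1.522, -0.0, 1.321, -0.067], 'joint_vel': [-0.001, -0.002, 0.001, -0.001, -0.0, -0.0], 'tau': [0.002, -53.181, -35.274, 0.071, 0.024, -0.0], 'ee_pos': [0.127, 0.535, 0.205], 'eef_rot': [-3.14, -0.0, 2.908], 'force': [-0.152, -0.66, 0.261], 'moment': [0.003, 0.02, -0.027], 'grip_force': 0.0, 'grip_width': 0.094}
scene [[387.4, 0.0, 314.9], [0.0, 387.4, 194.9], [0.0, 0.0, 1.0]] [[0.749, -0.663, -0.007], [-0.383, -0.424, -0.821], [0.541, 0.618, -0.571]] [-0.398, 0.27, 0.89]
tub [(0.9, [267, 198, 300, 224])]
tin [(0.89, [367, 210, 389, 245])]
salt [(0.93, [323, 199, 343, 226])]
jar [(0.6, [402, 233, 425, 261]), (0.43, [225, 152, 232, 158])]
board [(0.67, [203, 150, 295, 200]), (0.52, [368, 210, 389, 243])]
tomato [(0.55, [225, 151, 233, 160])]
garlic [(0.76, [263, 171, 279, 186])]
lemon [(0.45, [321, 168, 332, 185])]
top [[376.6, 0.0, 317.8], [0.0, 376.6, 196.2], [0.0, 0.0, 1.0]] [[-0.005, -1.0, -0.02], [-0.989, 0.007, -0.147], [0.147, 0.019, -0.989]] [0.085, 0.599, 1.025]
tub [(0.91, [301, 226, 337, 257]), (0.7, [440, 183, 461, 202])]
tin [(0.58, [402, 185, 426, 207])]
salt [(0.57, [357, 204, 374, 220])]
jar [(0.66, [442, 182, 461, 201])]
board [(0.79, [178, 192, 284, 264]), (0.4, [300, 158, 317, 181])]
tomato [(0.46, [180, 222, 191, 231]), (0.4, [443, 182, 465, 203])]
garlic [(0.66, [262, 214, 282, 232])]
lemon [(0.89, [300, 158, 317, 180]), (0.4, [401, 185, 424, 209])]
```

Run:
```python
import cv2,numpy as np
a=cv2.imread("pics/top0.png")[130:290,150:490]; b=cv2.imread("pics/scene0.png")[120:280,180:450]
a=cv2.resize(a,(800,376),interpolation=cv2.INTER_CUBIC);b=cv2.resize(b,(800,474),interpolation=cv2.INTER_CUBIC)
cv2.imwrite("pics/a.png",a);cv2.imwrite("pics/b.png",b)
```

```text
(no output)
```

View pics/a.png

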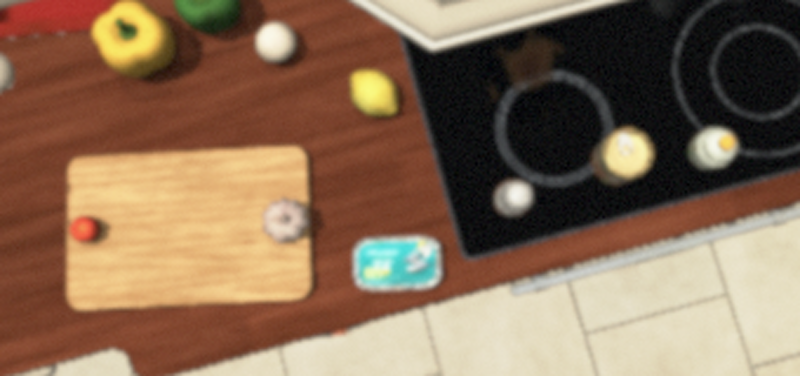

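View pics/b.png

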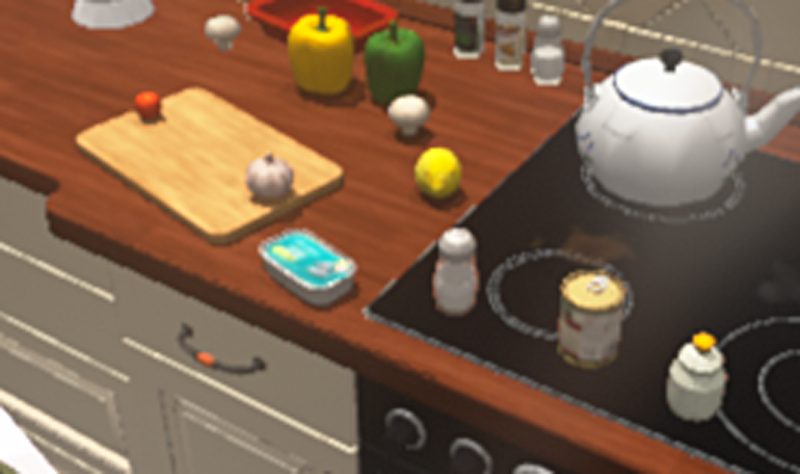

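The top view shows the board at the left (full-image px 178–284, 192–264), with the tomato at its left (+y) end and the garlic at its right end. The teal tub is at (319,241), the salt at (366,212), the tin at (413,196) and the jar at (451,192). The lemon is at (309,169). The network's best hits match these.

```bash
cat > h.py <<'E'
from station import status, vision, order, silhouettes
import cv2,numpy as np
from scipy.optimize import least_squares
def cyl(*prof):
    a=np.linspace(0,2*np.pi,48,endpoint=False)
    return np.concatenate([np.c_[r*np.cos(a),r*np.sin(a),0*a+z] for r,z in prof])
def box(w,l,z0,z1,w0=None,l0=None):
    w0=w0 or w;l0=l0 or l
    return np.array([[sx*ww/2,sy*ll/2,z] for z,ww,ll in((z0,w0,l0),(z1,w,l)) for sx in(-1,1) for sy in(-1,1)])
M=dict(tub=box(.063,.105,0,.026,.055,.097),tin=cyl((.0285,0),(.0285,.072)),salt=cyl((.022,0),(.022,.07),(.017,.076),(.017,.085),(.01,.09)),
 jar=cyl((.021,0),(.0235,.01),(.0235,.041),(.018,.06),(.006,.082)),board=box(.19,.3,0,.016),
 tomato=cyl((.01,0),(.017,.014),(.01,.028)),garlic=cyl((.018,0),(.028,.02),(.015,.042),(.004,.056)),lemon=box(.053,.071,0,.051))
Z=dict(tub=0,tin=.006,salt=.006,jar=.006,board=0,tomato=.016,garlic=.016,lemon=0)
def proj(X,p):
    c=X@p["R"].T+p["t"];u=c@p["K"].T;return u[:,:2]/u[:,2:]
def world(p3,yaw,pts):
    c,s=np.cos(yaw),np.sin(yaw);return pts@np.array([[c,s,0],[-s,c,0],[0,0,1]])+p3
def feat(uv):
    h=cv2.convexHull(uv.astype(np.float32));m=cv2.moments(h)
    A=m["m00"];return np.r_[uv.min(0),uv.max(0),3*m["m10"]/A,3*m["m01"]/A,10*m["mu20"]/A/np.sqrt(A),10*m["mu11"]/A/np.sqrt(A),10*m["mu02"]/A/np.sqrt(A)]
def mfeat(reg):
    ys,xs=np.nonzero(reg);return feat(cv2.convexHull(np.concatenate([np.c_[xs+dx,ys+dy] for dx in(-.5,.5) for dy in(-.5,.5)]).astype(np.float32))[:,0])
def fit(name,dets,z,x0,yaw=False):
    """dets: list of (picture, region)"""
    fs=[mfeat(r) for _,r in dets]
    f=lambda v:np.concatenate([feat(proj(world([v[0],v[1],z],v[2] if yaw else 0,M[name]),p))-g for (p,_),g in zip(dets,fs)])
    s=least_squares(f,[*x0,0.] if yaw else x0,loss="soft_l1");return s.x,np.sqrt(np.mean(s.fun**2))
def ground(uv,z,p):
    d=p["R"].T@np.linalg.inv(p["K"])@[uv[0],uv[1],1];o=-p["R"].T@p["t"];return (o+d*(z-o[2])/d[2])[:2]
def best(name,p,near=None):
    r=silhouettes(name,p)
    if near is not None:
        r=[q for q in r if np.hypot((q["extent"][0]+q["extent"][2])/2-near[0],(q["extent"][1]+q["extent"][3])/2-near[1])<near[2]]
    return r[0]["region"] if r else None
def move(target,yaw=None,z=None):
    """print needed shift (tool units) to bring TCP to target, tool down with given yaw of tool y axis"""
    from scipy.spatial.transform import Rotation as Ro
    o=status.get_obs();R=Ro.from_euler("xyz",o["eef_rot"])
    d=R.inv().apply(np.array(target)-o["ee_pos"])
    print("obs",np.round(o["ee_pos"],4),np.round(o["eef_rot"],4),"grip",round(o["grip_width"],4),"t",round(o["time_s"],2))
    rv=0
    if yaw is not None: # yaw = world direction of tool y axis; tool pointing down exactly
        for k in (0,np.pi):
            a=yaw+k;y=np.array([np.cos(a),np.sin(a),0]);zz=np.array([0,0,-1.]);T=Ro.from_matrix(np.c_[np.cross(y,zz),y,zz])
            print("turn",np.round((R.inv()*T).as_rotvec()/(np.pi/2),4))
    print("shift",np.round(d/.5,4))
E
python3 - <<'E'
from h import *
P={n:vision.camera(n) for n in("scene","top")}
for n in M:
    ds=[]
    for c in P:
        r=best(n,P[c])
        if r is not None: ds.append((P[c],r))
        x,e=fit(n,ds[-1:],Z[n],ground(np.argwhere(ds[-1][1]).mean(0)[::-1],Z[n]+.01,ds[-1][0]),n in("board","tub"))
        print(n,c,np.round(x,4),round(e,2))
    x,e=fit(n,ds,Z[n],x[:2],n in("board","tub"));print("   both",np.round(x,4),round(e,2))
E
```

```text
tub scene [ 0.4733  0.0875 -0.1209] 2.14
tub top [0.4719 0.083  0.    ] 0.85
   both [ 0.4722  0.0827 -0.0383] 1.7
tin scene [ 0.5998 -0.1882] 0.48
tin top [ 0.5956 -0.1888] 0.64
   both [ 0.5977 -0.1889] 0.87
salt scene [ 0.5461 -0.0624] 1.11
salt top [0.5127 0.4568] 5.16
   both [0.5131 0.4546] 93.88
jar scene [ 0.6074 -0.308 ] 2.38
jar top [ 0.6079 -0.3017] 0.35
   both [ 0.6088 -0.3052] 2.13
board scene [ 0.5204  0.342  -0.0166] 1.11
board top [5.170e-01 3.383e-01 4.000e-04] 1.48
   both [ 5.176e-01  3.378e-01 -2.000e-04] 1.46
tomato scene [ 0.6157 -0.3016] 7.22
tomato top [0.5141 0.4625] 0.69
   both [0.5146 0.4612] 162.11
garlic scene [0.5268 0.2182] 1.07
garlic top [0.5229 0.2157] 0.36
   both [0.5233 0.2156] 0.83
lemon scene [0.7001 0.1266] 6.79
lemon top [0.6814 0.1078] 2.97
   both [0.6819 0.1083] 4.62
```

Run:
```python
from h import *
move([.472,.083,.22],0)
```

```text
obs [0.1274 0.535  0.2054] [-3.1415  0.      2.9078] grip 0.094 t 1.8
turn [-0.      0.      0.8512]
turn [-0.     -0.     -1.1488]
shift [-0.8798 -0.7198 -0.0291]
```

```bash
R="-0.88,-0.72,-0.03,0,0,0.85,1"; python3 -m pendant '[-0.88,-0.72,-0.03,0,0,0.85,1,-0.88,-0.72,-0.03,0,0,0.85,1,-0.88,-0.72,-0.03,0,0,0.85,1,-0.88,-0.72,-0.03,0,0,0.85,1,-0.88,-0.72,-0.03,0,0,0.85,1,-0.88,-0.72,-0.03,0,0,0.85,1,-0.88,-0.72,-0.03,0,0,0.85,1,-0.88,-0.72,-0.03,0,0,0.85,1,-0.88,-0.72,-0.03,0,0,0.85,1,-0.88,-0.72,-0.03,0,0,0.85,1,-0.88,-0.72,-0.03,0,0,0.85,1,-0.88,-0.72,-0.03,0,0,0.85,1]'
python3 - <<'E'
from h import *
move([.472,.083,.22],0)
p=vision.camera("wrist");cv2.imwrite("pics/w1.png",p["pixels"][:,:,::-1].copy())
print(np.round(p["R"],3).tolist(),np.round(-p["R"].T@p["t"],3))
E
```

```text
time_s: 3.0
ee_pos: [0.4737, 0.0797, 0.2204]
eef_rot: [3.141, 0.0, 1.57]
force: [0.5, -0.4, 0.7]
grip_width: 0.0939
grip_force: 0.0
obs [0.4737 0.0797 0.2204] [3.1413e+00 4.0000e-04 1.5696e+00] grip 0.0939 t 3.0
turn [ 0.0002  0.0002 -0.0007]
turn [ 4.0000e-04 -3.0000e-04  1.9993e+00]
shift [ 0.0066 -0.0035  0.0009]
[[1.0, -0.001, -0.0], [-0.0, -0.972, 0.236], [-0.0, -0.236, -0.972]] [0.474 0.148 0.398]
```

View pics/w1.png

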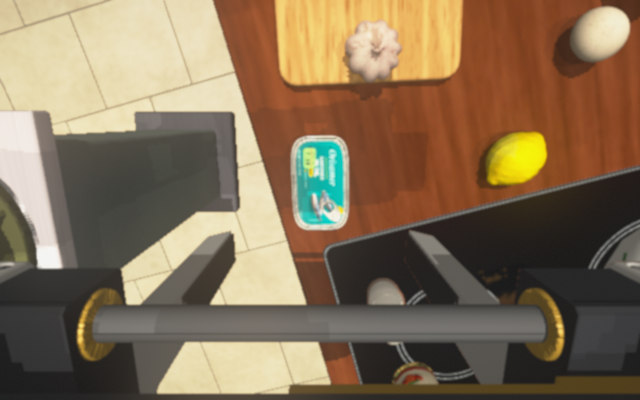

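The wrist view shows the tub at (320,182), nearly aligned with the tool. The board's garlic end is above it at (370,50), and the lemon is at (516,157).

```bash
cat >> h.py <<'E'
def rect(name,p,z,near=None):
    r=best(name,p,near); c,_=cv2.findContours(r.astype(np.uint8),cv2.RETR_EXTERNAL,cv2.CHAIN_APPROX_NONE)
    c=max(c,key=cv2.contourArea)[:,0].astype(float)
    g=np.array([ground(q,z,p) for q in c]);(x,y),(a,b),an=cv2.minAreaRect((g*1000).astype(np.float32))
    print(name,"rect c",round(x/1e3,4),round(y/1e3,4),"size mm",round(a,1),round(b,1),"ang",round(an,2));return g
E
python3 - <<'E'
from h import *
p=vision.camera("wrist");rect("tub",p,.026)
x,e=fit("garlic",[(p,best("garlic",p))],.016,[.52,.216]);print("garlic",x,e)
t=vision.camera("top");rect("tub",t,.026);g=rect("board",t,.016)
# board side edges from top mask
for lo in(0,1):
    ys=np.linspace(.22,.46,25);xs=[(g[np.abs(g[:,1]-y)<.006,0].max() if lo else g[np.abs(g[:,1]-y)<.006,0].min()) for y in ys]
    print("edge",np.polyfit(ys-.338,xs,1))
# board near end edge in wrist picture
r=best("board",p)
if r is not None:
    c=np.argwhere(r);cols=np.arange(295,345,5);gg=np.array([ground([k,c[c[:,1]==k,0].max()+.5],.016,p) for k in list(cols)+list(range(400,445,5))]);print("end edge",np.polyfit(gg[:,0]-.518,gg[:,1],1))
    for f,k in((np.min,0),(np.max,1)):
        rows=range(5,60,3);gg=np.array([ground([f(c[c[:,0]==q,1]),q],.016,p) for q in rows]);print("side",np.polyfit(gg[:,1]-.22,gg[:,0],1))
E
```

```text
tub rect c 0.4732 0.0807 size mm 62.5 106.0 ang 0.86
garlic [0.47376628 0.08374041] 22.14959339465136Traceback (most recent call last):
  File "<stdin>", line 4, in <module>
  File "h.py", line 48, in rect
    r=best(name,p,near); c,_=cv2.findContours(r.astype(np.uint8),cv2.RETR_EXTERNAL,cv2.CHAIN_APPROX_NONE)
                                              ^^^^^^^^
AttributeError: 'NoneType' object has no attribute 'astype'
```

```bash
python3 -m pendant '[0.002,-0.001,0.1,0,0,-0.01,1, 0.002,-0.001,0.2,0,0,-0.01,1, 0.002,-0.001,0.3,0,0,-0.01,1, 0.002,-0.001,0.37,0,0,-0.01,1, 0.002,-0.001,0.41,0,0,-0.01,1, 0.002,-0.001,0.43,0,0,-0.01,1, 0.002,-0.001,0.432,0,0,-0.01,1, 0.002,-0.001,0.432,0,0,-0.01,0, 0.002,-0.001,0.432,0,0,-0.01,0, 0.002,-0.001,0.432,0,0,-0.01,0, 0.002,-0.001,0.432,0,0,-0.01,0, 0.002,-0.001,0.432,0,0,-0.01,0]' 25
python3 - <<'E'
from h import *
t=vision.camera("top");g=rect("board",t,.016)
for lo in(0,1):
    ys=np.linspace(.22,.46,25);xs=[(g[np.abs(g[:,1]-y)<.006,0].max() if lo else g[np.abs(g[:,1]-y)<.006,0].min()) for y in ys]
    print("edge",np.polyfit(ys-.338,xs,1))
E
```

```text
time_s: 4.5
ee_pos: [0.472, 0.0839, 0.005]
eef_rot: [3.14, -0.0, 1.588]
force: [-1.1, 0.7, 5.2]
grip_width: 0.0593
grip_force: 25.0
board rect c 0.5186 0.3385 size mm 193.6 302.7 ang 1.93
edge [-0.04101465  0.4237442 ]
edge [-0.04858973  0.61158694]
```

```bash
python3 -m pendant '[0,0,-0.1,0,0,0,0, 0,0,-0.2,0,0,0,0, 0.1,0.02,-0.3,0,0,-0.1,0, 0.2,0.04,-0.3,0,0,-0.2,0, 0.28,0.06,-0.3,0,0,-0.3,0, 0.35,0.08,-0.3,0,0,-0.4,0, 0.42,0.1,-0.3,0,0,-0.5,0, 0.48,0.1,-0.3,0,0,-0.6,0, 0.507,0.102,-0.3,0,0,-0.7,0, 0.507,0.102,-0.3,0,0,-0.8,0, 0.507,0.102,-0.3,0,0,-0.9,0, 0.507,0.102,-0.3,0,0,-1,0]' && python3 -m pendant '[0,0,0,0,0,0,0,0,0,0,0,0,0,0,0,0,0,0,0,0,0]'
python3 - <<'E'
from h import *
p=vision.camera("wrist");cv2.imwrite("pics/w2.png",p["pixels"][:,:,::-1].copy())
np.savez("w2.npz",**{k:p[k] for k in("pixels","K","R","t")})
for n in("board","tub","garlic","tomato"):
    print(n,[(round(float(r["score"]),2),[int(x) for x in r["extent"]]) for r in silhouettes(n,p)][:3])
E
```

```text
time_s: 5.8
ee_pos: [0.5177, 0.3382, 0.1537]
eef_rot: [-3.141, -0.001, 3.095]
force: [-0.0, 0.1, -2.2]
grip_width: 0.0595
grip_force: 25.0
time_s: 6.1
ee_pos: [0.518, 0.3381, 0.1543]
eef_rot: [-3.141, -0.0, 3.085]
force: [0.1, 0.2, -2.3]
grip_width: 0.0594
grip_force: 25.0
board [(0.88, [148, 77, 476, 299])]
tub [(0.9, [253, 162, 384, 358])]
garlic [(0.81, [144, 184, 216, 245])]
tomato [(0.92, [431, 168, 475, 206])]
```

View pics/w2.png

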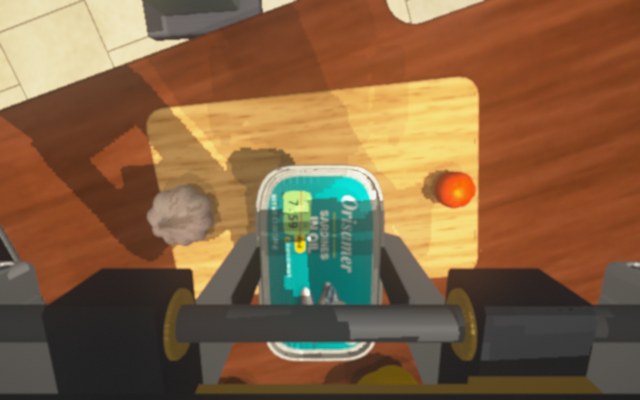

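The tub is held squarely in the fingers above the board. The board's near edge runs from (165,107) to (460,77), with the garlic at (180,215) and the tomato at (455,189).

Run:
```python
from h import *
p=vision.camera("wrist")
c=np.argwhere(best("board",p))
G=lambda uv:np.array([ground(q,.016,p) for q in uv])
near=G([(k,c[c[:,1]==k,0].min()-.5) for k in range(175,455,5)])
right=G([(c[c[:,0]==k,1].max()+.5,k) for k in range(100,160,4)])
left=G([(c[c[:,0]==k,1].min()-.5,k) for k in range(125,180,4)])
a=np.polyfit(near[:,1]-.338,near[:,0],1);print("near: slope,x at y=.338",a,"resid",np.std(np.polyval(a,near[:,1]-.338)-near[:,0]))
for n,e in(("right",right),("left",left)): print(n,np.polyfit(e[:,0]-.518,e[:,1],1))
for n,x0 in(("garlic",[.523,.216]),("tomato",[.514,.462])):
    r=best(n,p);uv=np.argwhere(r).mean(0)[::-1];print(n,"centroid on mid height",ground(uv,.016+(.025 if n=="garlic" else .0145),p),fit(n,[(p,r)],.016,x0))
g=rect("tub",p,.154+.021)
```

```text
near: slope,x at y=.338 [-0.04544008  0.42529871] resid 0.0004295798914009043
right [0.06480357 0.48654163]
left [0.05749559 0.18909016]
garlic centroid on mid height [0.52419061 0.21554277] (array([0.52589799, 0.21328656]), np.float64(2.0662216534188147))
tomato centroid on mid height [0.51634914 0.45853899] (array([0.51657739, 0.45873482]), np.float64(1.603612830146024))
tub rect c 0.5052 0.3393 size mm 62.0 70.4 ang 87.03
```

Run:
```python
from h import *
move([.5163,.338,.0215],np.pi/2+.044)
```

```text
obs [0.5181 0.3382 0.1545] [3.1416e+00 1.0000e-04 3.0881e+00] grip 0.0592 t 6.6
turn [ 0.      0.0001 -0.0621]
turn [ 1.0000e-04 -0.0000e+00  1.9379e+00]
shift [ 0.0036 -0.0007  0.266 ]
```

```bash
python3 -m pendant '[0.0036,-0.0007,0.08,0,0,-0.062,0, 0.0036,-0.0007,0.16,0,0,-0.062,0, 0.0036,-0.0007,0.22,0,0,-0.062,0, 0.0036,-0.0007,0.25,0,0,-0.062,0, 0.0036,-0.0007,0.262,0,0,-0.062,0, 0.0036,-0.0007,0.266,0,0,-0.062,0, 0.0036,-0.0007,0.266,0,0,-0.062,0, 0.0036,-0.0007,0.266,0,0,-0.062,0]' && python3 -m pendant '[0,0,0,0,0,0,0.6, 0,0,0,0,0,0,0.6, 0,0,0,0,0,0,0.6, 0,0,-0.05,0,0,0,0.6, 0,0,-0.13,0,0,0,0.6, 0,0,-0.22,0,0,0,0.6, 0,0,-0.32,0,0,0,1, 0,0,-0.36,0,0,0,1, 0,0,-0.36,0,0,0,1]'
python3 - <<'E'
from h import *
p=vision.camera("wrist");cv2.imwrite("pics/w3.png",p["pixels"][:,:,::-1].copy())
print([(round(float(r["score"]),2),[int(x) for x in r["extent"]]) for r in silhouettes("tub",p)][:3])
t=vision.camera("top");rect("tub",t,.042);rect("board",t,.016)
s=vision.camera("scene");d=[(s,best("tub",s))];print(fit("tub",d,.016,[.52,.338])[0])
E
```

```text
time_s: 7.4
ee_pos: [0.5169, 0.3383, 0.0228]
eef_rot: [3.141, 0.002, -3.097]
force: [0.1, -0.4, -2.1]
grip_width: 0.0594
grip_force: 25.0
time_s: 8.3
ee_pos: [0.5173, 0.3386, 0.2054]
eef_rot: [3.139, 0.006, -3.098]
force: [-0.4, 0.1, -0.7]
grip_width: 0.0932
grip_force: 0.0
[(0.75, [288, 135, 350, 239])]
tub rect c 0.5079 0.3244 size mm 59.1 103.9 ang 57.91
board rect c 0.5188 0.3062 size mm 191.1 235.0 ang 2.95
[0.51893638 0.34175502]
```

View pics/w3.png

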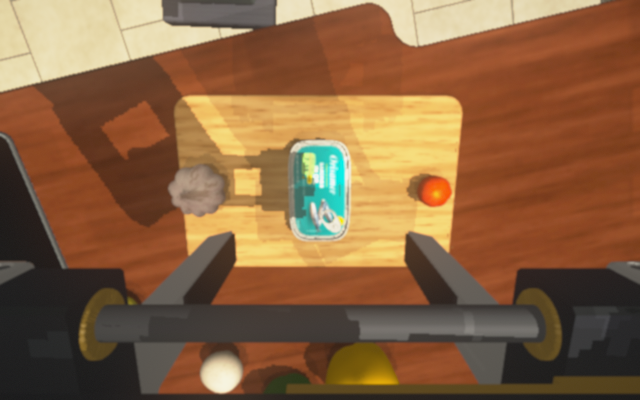

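The tub lies flat at (320,190), square to the board. The whole board is visible (px 177–462, 96–267), so I can measure the placement here.

Run:
```python
from h import *
p=vision.camera("wrist")
g=rect("board",p,.016);rect("tub",p,.042)
c=np.argwhere(best("board",p))
G=lambda uv:np.array([ground(q,.016,p) for q in uv])
near=G([(k,c[c[:,1]==k,0].min()-.5) for k in range(195,445,5)]);a=np.polyfit(near[:,1]-.338,near[:,0],1);print("near",a)
far=G([(k,c[c[:,1]==k,0].max()+.5) for k in range(245,395,5)]);a=np.polyfit(far[:,1]-.338,far[:,0],1);print("far",a)
for n,z in(("garlic",.036),("tomato",.03)):
    uv=np.argwhere(best(n,p)).mean(0)[::-1];print(n,ground(uv,z,p))
w=vision.camera("top")
for n,x0 in(("tin",[.597,-.189]),("jar",[.608,-.302]),("salt",[.546,-.062])):
    r=best(n,w,(366,212,25) if n=="salt" else None)
    if r is not None: print(n,fit(n,[(w,r)],.006,x0))
move([.597,-.189,.22],np.pi/2)
```

```text
board rect c 0.5197 0.3371 size mm 189.2 296.8 ang 2.53
tub rect c 0.5205 0.3383 size mm 103.2 62.1 ang 3.77
near [-0.04112829  0.42556332]
far [-0.04602825  0.61336992]
garlic [0.52534136 0.21324953]
tomato [0.51634423 0.45875725]
tin (array([ 0.59575879, -0.18834053]), np.float64(0.36469242812815267))
jar (array([ 0.60771012, -0.30067833]), np.float64(0.4011901524261288))
salt (array([ 0.54842285, -0.05936098]), np.float64(1.6340655857374644))
obs [0.5163 0.338  0.2015] [ 3.1416  0.     -3.0975] grip 0.0939 t 9.15
turn [0.    0.    0.028]
turn [-0.     0.    -1.972]
shift [-0.1149 -1.06   -0.0371]
```

```bash
python3 -m pendant '[0.03,-0.1,0,0,0,0.028,1, 0.06,-0.2,0,0,0,0.028,1, 0.1,-0.29,0,0,0,0.028,1, 0.13,-0.38,0,0,0,0.028,1, 0.15,-0.47,0,0,0,0.028,1, 0.16,-0.57,0,0,0,0.028,1, 0.15,-0.67,0,0,0,0.028,1, 0.12,-0.76,0,0,0,0.028,1, 0.07,-0.84,0,0,0,0.028,1, 0.033,-0.915,0,0,0,0.028,1, 0.033,-0.915,0,0,0,0.028,1, 0.033,-0.915,0,0,0,0.028,1]'
python3 - <<'E'
from h import *
p=vision.camera("wrist");cv2.imwrite("pics/w4.png",p["pixels"][:,:,::-1].copy())
for n,x0 in(("tin",[.596,-.188]),("jar",[.608,-.301]),("salt",[.547,-.061])):
    for r in silhouettes(n,p)[:2]:
        print(n,round(r["score"],2),[int(v) for v in r["extent"]],fit(n,[(p,r["region"])],.006,x0))
move([.597,-.189,.22],np.pi/2)
E
```

```text
time_s: 10.35
ee_pos: [0.5198, -0.1201, 0.201]
eef_rot: [3.141, -0.001, 3.14]
force: [0.0, 0.7, -0.1]
grip_width: 0.0942
grip_force: 0.0
tin 0.87 [221, 226, 280, 303] (array([ 0.59738703, -0.18846913]), np.float64(2.4176279201888953))
jar 0.75 [123, 244, 181, 298] (array([ 0.60657856, -0.30193808]), np.float64(3.30526705358132))
salt 0.81 [354, 193, 406, 249] (array([ 0.54942287, -0.0620222 ]), np.float64(3.192456103929247))
obs [ 0.5198 -0.1188  0.2018] [-3.1415e+00  4.0000e-04 -3.1402e+00] grip 0.094 t 10.55
turn [-0.0001  0.0003  0.0009]
turn [-4.0000e-04 -1.0000e-04 -1.9991e+00]
shift [-0.1543 -0.1406 -0.0364]
```

View pics/w4.png

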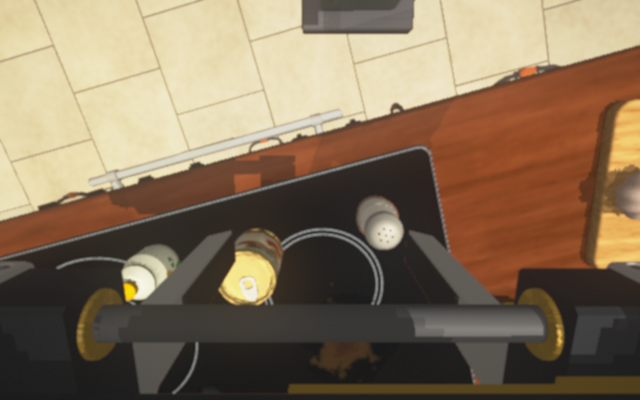

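The tin is at (250,268), the salt at (380,222) and the jar at (150,270). All three agree with the top-camera fits to within about 3 mm.

```bash
python3 -m pendant '[-0.07,-0.06,0,0,0,0,1, -0.13,-0.12,0.02,0,0,0,1, -0.154,-0.139,0.08,0,0,0,1, -0.154,-0.139,0.17,0,0,0,1, -0.154,-0.139,0.25,0,0,0,1, -0.154,-0.139,0.31,0,0,0,1, -0.154,-0.139,0.34,0,0,0,1, -0.154,-0.139,0.35,0,0,0,1, -0.154,-0.139,0.35,0,0,0,0, -0.154,-0.139,0.35,0,0,0,0, -0.154,-0.139,0.35,0,0,0,0, -0.154,-0.139,0.35,0,0,0,0]' 20 && python3 -m pendant '[0,0,0,0,0,0,0,0,0,0,0,0,0,0]'
python3 - <<'E'
from h import *
p=vision.camera("wrist");cv2.imwrite("pics/w5.png",p["pixels"][:,:,::-1].copy())
move([.45,-.05,.18],np.pi/2)
E
```

```text
time_s: 11.75
ee_pos: [0.5974, -0.1894, 0.0275]
eef_rot: [-3.141, 0.001, -3.141]
force: [-0.4, -0.0, -0.4]
grip_width: 0.0657
grip_force: 0.0
time_s: 11.95
ee_pos: [0.5973, -0.1897, 0.0272]
eef_rot: [-3.141, 0.001, -3.142]
force: [-0.6, -2.3, 5.5]
grip_width: 0.0569
grip_force: 20.0
obs [ 0.5973 -0.1897  0.0272] [-3.1409e+00  1.1000e-03  3.1416e+00] grip 0.057 t 12.0
turn [-0.0005  0.0007 -0.    ]
turn [1.1e-03 7.0e-04 2.0e+00]
shift [ 0.2943  0.2792 -0.3062]
```

View pics/w5.png

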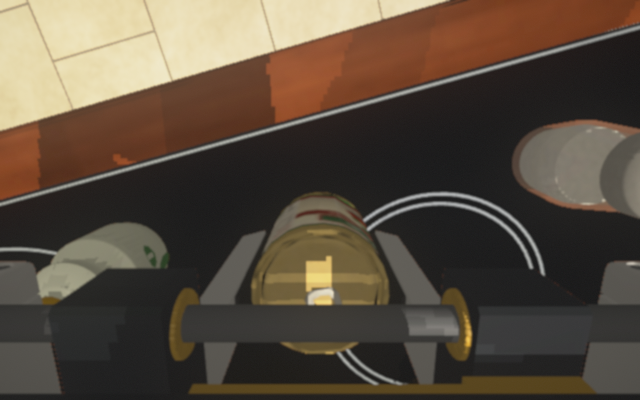

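The tin is gripped at its full 57 mm diameter. Its rim ellipse is centred near (320,290).

Run:
```python
from h import *
p=vision.camera("wrist");r=best("tin",p)
print(ground((320,290),.078,p),fit("tin",[(p,r)],.006,[.597,-.189]))
for x in(.593,.597,.601):
    uv=proj(world([x,-.1897,.006],0,cyl((.0285,.072))),p);print(x,uv.min(0),uv.max(0))
```

```text
[ 0.59652108 -0.18898411] (array([ 0.59746786, -0.18944408]), np.float64(1.691202952464667))
0.593 [247.40688661 213.62918553] [389.09486899 344.06071053]
0.597 [247.89036216 223.64348794] [388.6206588  352.31367699]
0.601 [248.36734801 233.51656763] [388.15281822 360.46088556]
```

```bash
python3 -m pendant '[0,0,-0.09,0,0,0,0, 0,0,-0.18,0,0,0,0, 0.03,0,-0.27,0,0,0,0, 0.11,0.03,-0.3,0,0,0,0, 0.18,0.09,-0.3,0,0,0,0, 0.24,0.16,-0.3,0,0,0,0, 0.28,0.25,-0.3,0,0,0,0, 0.3,0.34,-0.3,0,0,0,0, 0.3,0.43,-0.3,0,0,0,0, 0.29,0.52,-0.3,0,0,0,0, 0.27,0.61,-0.3,0,0,0,0, 0.25,0.7,-0.3,0,0,0,0]' && python3 -m pendant '[-0.02,0.09,0,0,0,0,0, -0.05,0.18,0,0,0,0,0, -0.08,0.27,0,0,0,0,0, -0.1,0.32,0,0,0,0,0, -0.1,0.34,0,0,0,-0.028,0, -0.1,0.34,0,0,0,-0.028,0, -0.1,0.34,0,0,0,-0.028,0]'
python3 - <<'E'
from h import *
p=vision.camera("wrist");r=best("tin",p)
o=status.get_obs();print(fit("tin",[(p,r)],o["ee_pos"][2]-.0212,[.52,.338]))
move([.5205,.3383,.0637],np.pi/2+.044)
E
```

```text
time_s: 13.3
ee_pos: [0.4715, 0.1627, 0.1763]
eef_rot: [3.142, -0.0, -3.141]
force: [0.2, -0.9, -3.8]
grip_width: 0.0568
grip_force: 20.0
time_s: 14.0
ee_pos: [0.5215, 0.3298, 0.1762]
eef_rot: [-3.141, -0.001, -3.098]
force: [-0.3, -0.8, -3.7]
grip_width: 0.0571
grip_force: 20.0
(array([0.52132852, 0.33019457]), np.float64(1.6423093523270431))
obs [0.5218 0.3296 0.1767] [-3.1415e+00 -1.0000e-04 -3.0989e+00] grip 0.057 t 14.1
turn [-0.0001 -0.     -0.0008]
turn [-1.0000e-04  1.0000e-04  1.9992e+00]
shift [0.0019 0.0175 0.2259]
```

```bash
python3 -m pendant '[0.002,0.0175,0.07,0,0,0,0, 0.002,0.0175,0.14,0,0,0,0, 0.002,0.0175,0.19,0,0,0,0, 0.002,0.0175,0.212,0,0,0,0, 0.002,0.0175,0.222,0,0,0,0, 0.002,0.0175,0.226,0,0,0,0, 0.002,0.0175,0.226,0,0,0,0, 0.002,0.0175,0.226,0,0,0,0]'
```

```text
time_s: 14.9
ee_pos: [0.521, 0.3396, 0.0646]
eef_rot: [3.141, 0.002, -3.098]
force: [-0.9, -0.3, -2.8]
grip_width: 0.0566
grip_force: 20.0
```

```bash
python3 -m pendant '[0,0,0.001,0,0,0,0, 0,0,0.001,0,0,0,0, 0,0,0.001,0,0,0,0.5, 0,0,0.001,0,0,0,0.5, 0,0,0.001,0,0,0,0.7,0,0,-0.04,0,0,0,0.7, 0,0,-0.12,0,0,0,0.7, 0,0,-0.2,0,0,0,0.7, 0,0,-0.27,0,0,0,1, 0,0,-0.27,0,0,0,1, 0,0,-0.27,0,0,0,1]'
python3 - <<'E'
from h import *
p=vision.camera("wrist");cv2.imwrite("pics/w6.png",p["pixels"][:,:,::-1].copy())
print(fit("tin",[(p,best("tin",p))],.042,[.52,.338]))
t=vision.camera("top");print(fit("tin",[(t,best("tin",t))],.042,[.52,.338]))
s=vision.camera("scene");print(fit("tin",[(s,best("tin",s))],.042,[.52,.338]))
move([.48,-.05,.2],0)
E
```

```text
time_s: 16.0
ee_pos: [0.5206, 0.3395, 0.1988]
eef_rot: [3.141, 0.001, -3.097]
force: [-0.9, 1.4, -0.9]
grip_width: 0.0937
grip_force: 0.0
(array([0.5214852 , 0.33973495]), np.float64(0.2337040779060746))Traceback (most recent call last):
  File "<stdin>", line 4, in <module>
  File "h.py", line 25, in fit
    fs=[mfeat(r) for _,r in dets]
        ~~~~~^^^
  File "h.py", line 22, in mfeat
    ys,xs=np.nonzero(reg);return feat(cv2.convexHull(np.concatenate([np.c_[xs+dx,ys+dy] for dx in(-.5,.5) for dy in(-.5,.5)]).astype(np.float32))[:,0])
          ~~~~~~~~~~^^^^^
    return _wrapfunc(a, 'nonzero')
    return _wrapit(obj, method, *args, **kwds)
    result = getattr(arr, method)(*args, **kwds)
ValueError: Calling nonzero on 0d arrays is not allowed. Use np.atleast_1d(scalar).nonzero() instead.
```

View pics/w6.png

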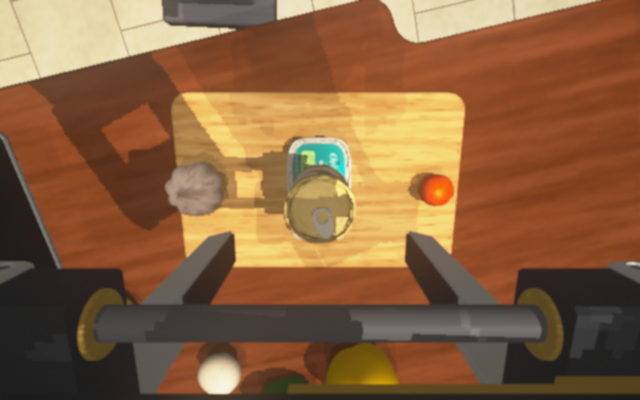

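```bash
python3 -m pendant '[0.03,-0.09,0,0,0,0.095,1, 0.06,-0.18,0,0,0,0.19,1, 0.09,-0.27,0,0,0,0.285,1, 0.12,-0.36,0,0,0,0.38,1, 0.13,-0.45,0,0,0,0.475,1, 0.135,-0.54,0,0,0,0.57,1, 0.135,-0.63,0,0,0,0.665,1, 0.135,-0.72,0,0,0,0.76,1, 0.135,-0.774,0,0,0,0.855,1, 0.135,-0.774,0,0,0,0.95,1, 0.135,-0.774,0,0,0,1,1, 0.135,-0.774,0,0,0,1,1]'
python3 - <<'E'
from h import *
p=vision.camera("wrist");cv2.imwrite("pics/w7.png",p["pixels"][:,:,::-1].copy())
for r in silhouettes("salt",p)[:3]:
    print([int(v) for v in r["extent"]],round(r["score"],2),fit("salt",[(p,r["region"])],.006,[.549,-.062]))
t=vision.camera("top");r=best("salt",t,(366,212,25))
if r is not None: print(fit("salt",[(t,r)],.006,[.549,-.062]))
for nm in("tin","tub","lemon"):
  r=best(nm,t);print(nm,None if r is None else mfeat(r)[:4])
move([.549,-.062,.04],0)
E
```

```text
time_s: 17.4
ee_pos: [0.4699, -0.0504, 0.1978]
eef_rot: [-3.14, -0.0, 1.613]
force: [0.3, 0.3, -0.5]
grip_width: 0.0942
grip_force: 0.0
[376, 179, 429, 234] 0.93 (array([ 0.54898   , -0.05912834]), np.float64(3.028516403058302))
tin [208.5 212.5 235.5 234.5]
tub [215.5 206.5 238.5 244.5]
lemon [215.5 206.5 239.5 244.5]
obs [ 0.4702 -0.0501  0.1984] [-3.1415  0.      1.6161] grip 0.0937 t 17.75
turn [-0.      0.      0.0289]
turn [-0.     -0.     -1.9711]
shift [-0.031   0.1564  0.3168]
```

View pics/w7.png

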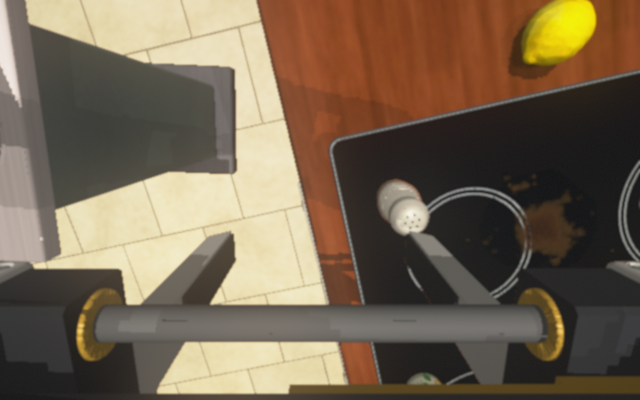

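The salt is at (403,207), clear of the fingers, and the lemon is undisturbed at (558,32).

```bash
python3 - <<'E'
from h import *
move([.5485,-.0605,.037],0)
E
python3 -m pendant '[-0.028,0.09,0,0,0,0.029,1, -0.028,0.155,0,0,0,0.029,1, -0.028,0.155,0.06,0,0,0.029,1, -0.028,0.155,0.14,0,0,0.029,1, -0.028,0.155,0.22,0,0,0.029,1, -0.028,0.155,0.28,0,0,0.029,1, -0.028,0.155,0.31,0,0,0.029,1, -0.028,0.155,0.323,0,0,0.029,1, -0.028,0.155,0.323,0,0,0.029,1, -0.028,0.155,0.323,0,0,0.029,-0.3, -0.028,0.155,0.323,0,0,0.029,-0.3,-0.028,0.155,0.323,0,0,0.029,-0.3]' 12; python3 -m pendant '[0,0,0,0,0,0,-0.3,0,0,0,0,0,0,-0.3,0,0,0,0,0,0,-0.3,0,0,0,0,0,0,-0.3]'
python3 - <<'E'
from h import *
p=vision.camera("wrist");cv2.imwrite("pics/w8.png",p["pixels"][:,:,::-1].copy())
for r in silhouettes("salt",p)[:3]:
    print([int(v) for v in r["extent"]],round(r["score"],2),fit("salt",[(p,r["region"])],.006,[.549,-.062]))
move([.549,-.062,.04],0)
E
```

```text
obs [ 0.4702 -0.0501  0.1984] [-3.1415  0.      1.6161] grip 0.0937 t 17.75
turn [-0.      0.      0.0289]
turn [-0.     -0.     -1.9711]
shift [-0.028   0.1556  0.3228]
time_s: 18.95
ee_pos: [0.5486, -0.0608, 0.0378]
eef_rot: [3.14, 0.0, 1.569]
force: [0.5, -0.3, -0.3]
grip_width: 0.0735
grip_force: 0.0
time_s: 19.35
ee_pos: [0.5485, -0.0608, 0.0372]
eef_rot: [3.141, 0.0, 1.569]
force: [0.6, 0.1, 1.8]
grip_width: 0.0414
grip_force: 11.5
[275, 200, 359, 303] 0.71 (array([ 0.54797392, -0.05418465]), np.float64(11.299021076097336))
obs [ 0.5485 -0.0608  0.0372] [3.1408e+00 1.0000e-04 1.5693e+00] grip 0.0413 t 19.45
turn [ 0.0005  0.0001 -0.001 ]
turn [ 1.000e-04 -8.000e-04  1.999e+00]
shift [-0.0023  0.001  -0.0057]
```

View pics/w8.png

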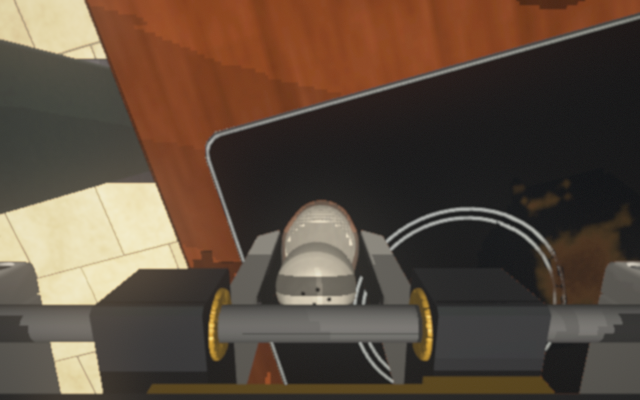

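The salt is between the pads. Its base edge is near (320,200) and its cap is around (317,277).

Run:
```python
from h import *
p=vision.camera("wrist")
print("cap centre",ground((317,278),.085,p),"grey cap lower rim", ground((317,241),.08,p))
for dy in(-.006,0,.006):
  for nm,pr in(("base",(.022,.0)),("base2",(.022,.012)),("sh",(.021,.06)),("cap",(.017,.078))):
    uv=proj(world([.5485,-.0608+dy,.006],0,cyl(pr)),p);print(dy,nm,uv.min(0).round(),uv.max(0).round())
```

```text
cap centre [ 0.54777422 -0.0552407 ] grey cap lower rim [ 0.54777505 -0.04098078]
-0.006 base [285. 206.] [353. 271.]
-0.006 base2 [283. 211.] [355. 280.]
-0.006 sh [274. 241.] [363. 322.]
-0.006 cap [278. 265.] [359. 338.]
0 base [285. 197.] [354. 263.]
0 base2 [283. 202.] [356. 271.]
0 sh [274. 228.] [364. 311.]
0 cap [278. 251.] [360. 325.]
0.006 base [284. 188.] [354. 254.]
0.006 base2 [282. 192.] [356. 262.]
0.006 sh [274. 215.] [364. 300.]
0.006 cap [278. 237.] [360. 313.]
```

```bash
python3 -m pendant '[0,0,-0.06,0,0,0,-0.3, 0,0,-0.15,0,0,0,-0.3, 0.02,-0.03,-0.24,0,0,0,-0.3, 0.07,-0.07,-0.31,0,0,0,-0.3, 0.15,-0.11,-0.326,0,0,0,-0.3, 0.24,-0.13,-0.326,0,0,0,-0.3, 0.33,-0.14,-0.326,0,0,0,-0.3, 0.42,-0.14,-0.326,0,0,-0.028,-0.3, 0.51,-0.14,-0.326,0,0,-0.028,-0.3, 0.6,-0.13,-0.326,0,0,-0.028,-0.3, 0.69,-0.12,-0.326,0,0,-0.028,-0.3, 0.78,-0.1,-0.326,0,0,-0.028,-0.3]' 15 && python3 -m pendant '[0.08,0.02,0,0,0,0,-0.3, 0.13,0.03,0,0,0,0,-0.3, 0.15,0.03,0,0,0,0,-0.3, 0.15,0.03,0,0,0,0,-0.3]'
python3 - <<'E'
from h import *
p=vision.camera("wrist");cv2.imwrite("pics/w9.png",p["pixels"][:,:,::-1].copy())
t=best("tomato",p)
if t is not None:print("tomato",ground(np.argwhere(t).mean(0)[::-1],.03,p))
move([.517,.4055,.0475],.044)
E
```

```text
time_s: 20.7
ee_pos: [0.4981, 0.3312, 0.1997]
eef_rot: [-3.141, 0.0, 1.614]
force: [1.3, -1.3, -0.7]
grip_width: 0.0409
grip_force: 14.7
time_s: 21.1
ee_pos: [0.51, 0.4053, 0.1991]
eef_rot: [-3.14, 0.001, 1.615]
force: [0.4, -0.5, -2.6]
grip_width: 0.0411
grip_force: 14.7
tomato [0.51657107 0.45887889]
obs [0.5105 0.4038 0.1999] [-3.1412e+00  5.0000e-04  1.6129e+00] grip 0.0408 t 21.2
turn [-0.0003  0.0003 -0.0012]
turn [5.0000e-04 4.0000e-04 1.9988e+00]
shift [0.0029 0.0133 0.3047]
```

View pics/w9.png

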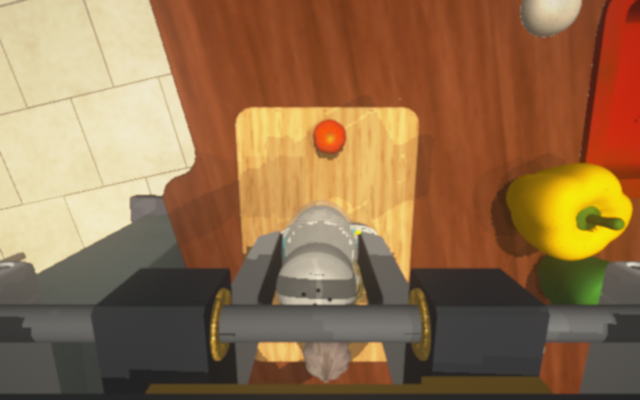

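The salt is held above the gap. The tomato at (330,136) is on the board's centre line, and the way down is clear.

```bash
python3 -m pendant '[0.003,0.013,0.06,0,0,0,-0.3, 0.003,0.013,0.13,0,0,0,-0.3, 0.003,0.013,0.2,0,0,0,-0.3, 0.003,0.013,0.25,0,0,0,-0.3, 0.003,0.013,0.28,0,0,0,-0.3, 0.003,0.013,0.295,0,0,0,-0.3, 0.003,0.013,0.302,0,0,0,-0.3, 0.003,0.013,0.305,0,0,0,-0.3, 0.003,0.013,0.305,0,0,0,-0.3, 0.003,0.013,0.305,0,0,0,-0.3]'; python3 -m pendant '[0,0,0,0,0,0,0.05, 0,0,0,0,0,0,0.05, 0,0,0,0,0,0,0.3, 0,0,0,0,0,0,0.3]'
python3 - <<'E'
from h import *
p=vision.camera("wrist");cv2.imwrite("pics/w10.png",p["pixels"][:,:,::-1].copy())
move([.517,.4055,.2],.044)
E
```

```text
time_s: 22.2
ee_pos: [0.5173, 0.4069, 0.0483]
eef_rot: [3.14, -0.001, 1.613]
force: [-0.5, 0.1, -2.2]
grip_width: 0.0411
grip_force: 14.7
time_s: 22.6
ee_pos: [0.517, 0.4067, 0.0476]
eef_rot: [3.141, -0.0, 1.613]
force: [-0.3, -0.7, -1.1]
grip_width: 0.06
grip_force: 0.0
obs [0.517  0.4067 0.0475] [ 3.1415 -0.      1.6134] grip 0.0604 t 22.65
turn [ 0.0001 -0.     -0.0009]
turn [-0.0000e+00 -1.0000e-04  1.9991e+00]
shift [-2.300e-03 -1.000e-04 -3.049e-01]
```

View pics/w10.png

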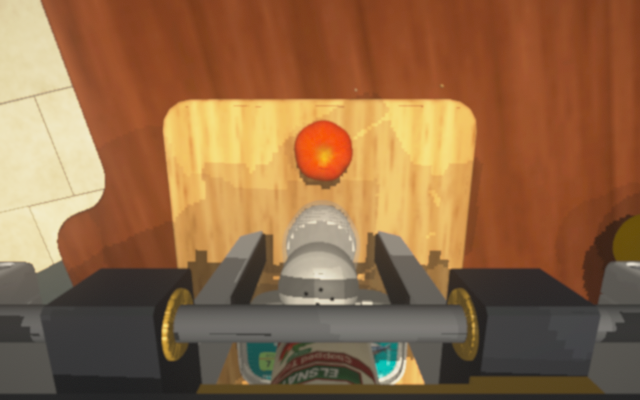

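The salt stands free between the tub and the tomato at (323,150), with clear gaps on both sides.

```bash
python3 -m pendant '[0,0,-0.06,0,0,0,0.3, 0,0,-0.14,0,0,0,0.3, 0,0,-0.23,0,0,0,0.3, 0,0,-0.3,0,0,0,0.6, -0.08,-0.05,-0.3,0,0,0,1, -0.17,-0.08,-0.3,0,0,0,1, -0.26,-0.1,-0.3,0,0,0,1, -0.35,-0.12,-0.3,0,0,0,1, -0.45,-0.12,-0.3,0,0,0,1, -0.55,-0.12,-0.3,0,0,0,1, -0.65,-0.12,-0.3,0,0,0,1, -0.75,-0.12,-0.3,0,0,0,1]' && python3 -m pendant '[-0.1,0,0,0,0,0.028,1, -0.2,0.02,0,0,0,0.028,1, -0.3,0.04,0,0,0,0.028,1, -0.4,0.07,0,0,0,0.028,1, -0.48,0.12,0,0,0,0.028,1,-0.5,0.14,0,0,0,0.028,1,-0.5,0.14,0,0,0,0.028,1]'
python3 - <<'E'
from h import *
p=vision.camera("wrist");cv2.imwrite("pics/w11.png",p["pixels"][:,:,::-1].copy())
for r in silhouettes("jar",p)[:3]:
    print([int(v) for v in r["extent"]],round(r["score"],2),fit("jar",[(p,r["region"])],.006,[.607,-.302]))
move([.607,-.3015,.036],0)
t=vision.camera("top")
for nm in("tin","salt","tomato","garlic","lemon"):
    for r in silhouettes(nm,t)[:2]: print(nm,round(r["score"],2),[int(v) for v in r["extent"]])
E
```

```text
time_s: 23.85
ee_pos: [0.4727, 0.0275, 0.1978]
eef_rot: [3.141, 0.0, 1.614]
force: [1.4, -0.4, -0.5]
grip_width: 0.094
grip_force: 0.0
time_s: 24.55
ee_pos: [0.5539, -0.2189, 0.1966]
eef_rot: [-3.141, -0.0, 1.567]
force: [-0.3, 0.3, -0.0]
grip_width: 0.0939
grip_force: 0.0
[349, 239, 397, 297] 0.72 (array([ 0.60983984, -0.30261168]), np.float64(0.5446343259543257))
obs [ 0.5532 -0.2169  0.1972] [-3.1410e+00 -3.0000e-04  1.5695e+00] grip 0.0934 t 24.65
turn [-0.0004 -0.0002 -0.0008]
turn [-3.0000e-04  6.0000e-04  1.9992e+00]
shift [-0.1692  0.108   0.3223]
tin 0.66 [210, 216, 233, 234]
salt 0.61 [190, 218, 207, 235]
tomato 0.7 [181, 221, 191, 234]
garlic 0.71 [263, 215, 279, 233]
garlic 0.3 [180, 222, 190, 235]
```

```bash
python3 -m pendant '[-0.09,0.06,0,0,0,0,1, -0.17,0.11,0,0,0,0,1, -0.17,0.11,0.06,0,0,0,1, -0.17,0.11,0.14,0,0,0,1, -0.17,0.11,0.22,0,0,0,1, -0.17,0.11,0.29,0,0,0,1, -0.17,0.11,0.335,0,0,0,1, -0.17,0.11,0.35,0,0,0,1, -0.17,0.11,0.354,0,0,0,1, -0.17,0.11,0.354,0,0,0,-0.3, -0.17,0.11,0.354,0,0,0,-0.3,-0.17,0.11,0.354,0,0,0,-0.3]' 15; python3 -m pendant '[0,0,0,0,0,0,-0.3,0,0,0,0,0,0,-0.3,0,0,0,0,0,0,-0.3,0,0,0,0,0,0,-0.3]'
python3 - <<'E'
from h import *
p=vision.camera("wrist");cv2.imwrite("pics/w12.png",p["pixels"][:,:,::-1].copy())
o=status.get_obs();e=o["ee_pos"];print(e,o["grip_width"])
for r in silhouettes("jar",p)[:2]:print([int(v) for v in r["extent"]])
for dy in(-.005,0,.005):
  for nm,pr in(("base",(.022,.002)),("mid",(.0235,.03)),("knobtop",(.006,.082))):
    uv=proj(world([e[0],e[1]+dy,.006],0,cyl(pr)),p);print(dy,nm,uv.min(0).round(),uv.max(0).round())
E
```

```text
time_s: 26.15
ee_pos: [0.6089, -0.3026, 0.0217]
eef_rot: [3.14, 0.001, 1.569]
force: [0.2, 0.5, -0.8]
grip_width: 0.0736
grip_force: 0.0
time_s: 26.55
ee_pos: [0.6087, -0.3025, 0.0207]
eef_rot: [3.141, 0.0, 1.569]
force: [0.9, 0.1, 1.3]
grip_width: 0.0456
grip_force: 15.0
[ 0.6086778  -0.30248624  0.02068687] 0.0456424948595846
[271, 206, 366, 307]
-0.005 base [282. 213.] [356. 283.]
-0.005 mid [273. 225.] [365. 310.]
-0.005 knobtop [302. 314.] [335. 343.]
0 base [282. 204.] [357. 275.]
0 mid [273. 215.] [365. 302.]
0 knobtop [302. 301.] [335. 331.]
0.005 base [281. 196.] [357. 268.]
0.005 mid [272. 205.] [366. 293.]
0.005 knobtop [302. 288.] [335. 319.]
```

View pics/w12.png

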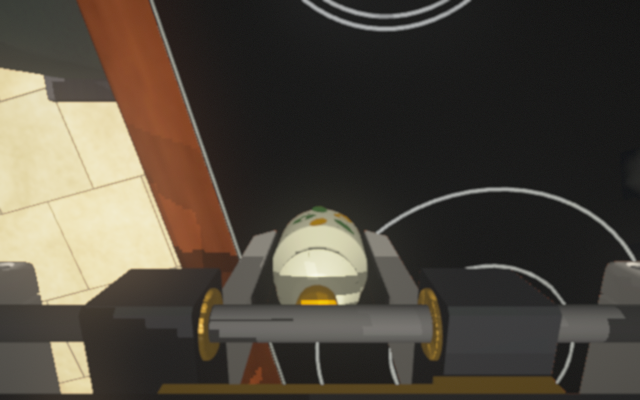

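The jar is gripped at 45.6 mm and centred between the pads (base edge about row 206, as expected).

```bash
python3 -m pendant '[0,0,-0.06,0,0,0,-0.3, 0,0,-0.15,0,0,0,-0.3, 0.01,-0.02,-0.24,0,0,0,-0.3, 0.05,-0.08,-0.31,0,0,0,-0.3, 0.11,-0.15,-0.35,0,0,0,-0.3, 0.17,-0.22,-0.35,0,0,0,-0.3, 0.25,-0.27,-0.35,0,0,0,-0.3, 0.34,-0.3,-0.35,0,0,-0.028,-0.3, 0.43,-0.3,-0.35,0,0,-0.028,-0.3, 0.52,-0.3,-0.35,0,0,-0.028,-0.3, 0.62,-0.3,-0.35,0,0,-0.028,-0.3, 0.71,-0.29,-0.35,0,0,-0.028,-0.3]' && python3 -m pendant '[0.09,0.02,0,0,0,0,-0.3, 0.18,0.04,0,0,0,0,-0.3, 0.27,0.06,0,0,0,0,-0.3, 0.35,0.08,0,0,0,0,-0.3, 0.42,0.1,0,0,0,0,-0.3, 0.44,0.1,0,0,0,0,-0.3, 0.44,0.1,0,0,0,0,-0.3]'
python3 - <<'E'
from h import *
p=vision.camera("wrist")
t=best("tin",p);print("tin seen" if t is not None else "")
t=vision.camera("top")
for nm in("garlic",):
    r=best(nm,t)
    if r is not None: print(nm,fit(nm,[(t,r)],.016,[.525,.213]))
move([.5225,.274,.0307],.044)
E
```

```text
time_s: 27.85
ee_pos: [0.4632, 0.0548, 0.1956]
eef_rot: [3.142, 0.0, 1.613]
force: [1.0, -0.8, -0.6]
grip_width: 0.0459
grip_force: 15.0
time_s: 28.55
ee_pos: [0.504, 0.2755, 0.1948]
eef_rot: [-3.14, 0.001, 1.615]
force: [-0.4, -1.0, -1.4]
grip_width: 0.0456
grip_force: 15.0
tin seen
garlic (array([0.52294754, 0.21715515]), np.float64(0.4792903164579414))
obs [0.5046 0.2735 0.1956] [3.1416e+00 2.0000e-04 1.6121e+00] grip 0.0454 t 28.75
turn [ 0.      0.0001 -0.0017]
turn [ 2.0000e-04 -0.0000e+00  1.9983e+00]
shift [-0.0004  0.0358  0.3298]
```

```bash
python3 -m pendant '[0.002,0.036,0.05,0,0,-0.002,-0.3, 0.002,0.036,0.12,0,0,-0.002,-0.3, 0.002,0.036,0.19,0,0,-0.002,-0.3, 0.002,0.036,0.25,0,0,-0.002,-0.3, 0.002,0.036,0.29,0,0,-0.002,-0.3, 0.002,0.036,0.315,0,0,-0.002,-0.3, 0.002,0.036,0.325,0,0,-0.002,-0.3, 0.002,0.036,0.329,0,0,-0.002,-0.3, 0.002,0.036,0.33,0,0,-0.002,-0.3, 0.002,0.036,0.33,0,0,-0.002,-0.3]'; python3 -m pendant '[0,0,0,0,0,0,0.1, 0,0,0,0,0,0,0.1, 0,0,0,0,0,0,0.35, 0,0,0,0,0,0,0.35, 0,0,-0.06,0,0,0,0.35, 0,0,-0.14,0,0,0,0.35, 0,0,-0.23,0,0,0,0.35, 0,0,-0.32,0,0,0,0.6]'; python3 -m pendant '[-0.1,-0.05,0,0,0,0,1,-0.2,-0.1,0,0,0,0,1,-0.3,-0.12,0,0,0,0,1,-0.36,-0.14,0,0,0,0,1,-0.36,-0.14,0,0,0,0,1]'
python3 - <<'E'
from h import *
p=vision.camera("wrist");s=vision.camera("scene");t=vision.camera("top")
c=np.vstack([p["pixels"][:,:,::-1],cv2.resize(s["pixels"][130:230,190:310,::-1].copy(),(640,533))[:400]])
cv2.imwrite("pics/fin.png",cv2.resize(c,(480,600)))
for nm,z in(("jar",.016),("salt",.016),("tin",.042),("garlic",.016),("tomato",.016)):
  for q,n in((p,"w"),(s,"s"),(t,"t")):
    r=best(nm,q)
    if r is not None:
      x,e=fit(nm,[(q,r)],z,[.52,.34]);print(nm,n,x.round(4),round(e,2))
E
```

```text
time_s: 29.75
ee_pos: [0.5229, 0.2766, 0.0313]
eef_rot: [3.14, -0.0, 1.616]
force: [0.2, -0.4, -1.2]
grip_width: 0.0454
grip_force: 15.0
time_s: 30.55
ee_pos: [0.5222, 0.2763, 0.1922]
eef_rot: [-3.141, 0.0, 1.617]
force: [0.8, -0.2, 0.4]
grip_width: 0.0684
grip_force: 0.0
time_s: 31.05
ee_pos: [0.4599, 0.09, 0.1909]
eef_rot: [3.141, 0.0, 1.613]
force: [-0.8, -0.2, -0.0]
grip_width: 0.094
grip_force: 0.0
jar w [0.5196 0.2522] 21.07
jar s [0.5047 0.2554] 3.31
jar t [0.5216 0.2768] 0.21
salt w [0.5191 0.2094] 5.15
salt s [0.5096 0.4068] 3.26
salt t [0.5145 0.4117] 1.71
tin w [0.508  0.2121] 64.53
tin s [0.5179 0.3432] 0.99
tin t [0.5205 0.3425] 0.48
garlic w [0.5261 0.2148] 1.15
garlic s [0.5241 0.2127] 2.05
garlic t [0.5278 0.2215] 1.85
tomato t [0.5131 0.4628] 0.32
```

View pics/fin.png

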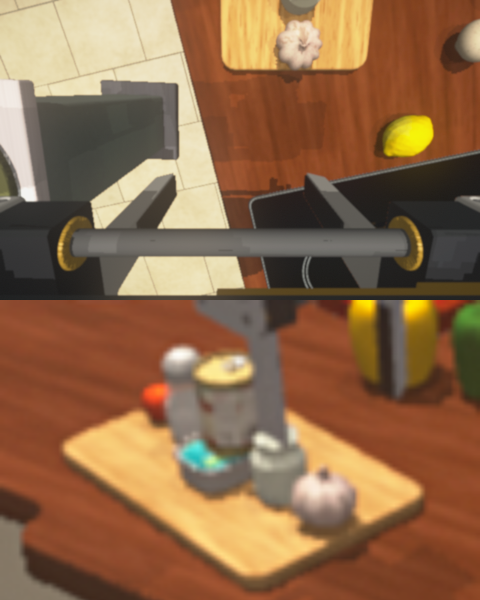

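Everything is upright on the board: tomato, salt, tin on tub, jar and garlic in line, with the lemon untouched and the gripper clear of everything.

```bash
python3 -m pendant '[0,0,0,0,0,0,1,0,0,0,0,0,0,1,0,0,0,0,0,0,1]' >/dev/null; python3 -c "
from station import order
print(order.hand_in())"
```

```text
the job is handed in; nothing more can be done
None
```

The job is handed in after about 31 s on the robot's clock: the tub lies in the middle of the board with the tin on top, the salt and jar stand upright in their gaps, and the tomato, garlic and lemon were left where they were.

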